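# Clear the free end of the sample deck and slide the green rack into it

## Robot

A 6-joint arm with a two-finger parallel gripper is mounted at the origin on the work surface. World frame = base frame: x ahead of the robot, y to its left, z up, the work surface at z = 0. Lengths are in mm, angles in degrees, forces in N, time in s.
With the tool pointing down it reaches from about 350 to 850 mm from the base axis. Payload 8.1 kg.
Tool frame: the origin (TCP) lies on the centre line of the jaws, within the pads' length; the fingertips stand 19 mm ahead of it and the grasp point (between the pads) is the TCP; z points along the fingers, y is the direction in which the jaws open and shut (so a half turn about z gives the same grasp; the last joint's range is limited). The gripper opens to 85 mm and grips with 20 to 120 N. Pads are 22 mm wide; open, the fingers measure 114 mm over their backs; the gripper's body (76 mm by 85 mm) begins 54 mm behind the grasp point. The pads swing forward as they close: fully open they stand 13 mm farther back than shut.
Start: joints at [-73.992, 7.471, 85.268, -0, 87.261, -4.893], TCP at [214.078, -560.514, 250.292] pointing down, gripper open.
Joint ranges: [-169.43, 169.43], [-51.17, 129.36], [1.28, 143.12], [-76.62, 256.62], [0, 156.53], [-152.29, 152.29]. Speed limits (degrees/s): [136.94, 136.94, 159.86, 180, 180, 180].

## Interface

Orientations are given as [roll, pitch, yaw] about the fixed x, y, z axes, in that order (R = Rz(yaw) Ry(pitch) Rx(roll)).
In Python, from bench import r, viewer gives the robot as it stands.
- The arm moves only by the tool carry_out, never from a script. Its argument "commands" is a list that holds one entry, the list of rows, each a list of 7 numbers: the finger opening in mm, from 0 to 85.4, then the shift along the tool's x, y, z in mm, then the turn, a rotation vector about the tool's x, y, z in degrees. A call has 1 to 5 rows; each row is the pose to reach, as a shift and turn from the pose commanded when the call began, along the tool's axes at that moment; what a row does not reach only later rows make up. A row lasts 1/8 s, in which the tool goes at most 62.5 mm and 10.7 degrees, less where a joint would pass 70% of its speed; a pose out of reach is approached as far as the arm can. A call with a gripper value outside its range is refused whole. The fingers move at their own pace and stop on an object; "grip_force" is the grip in N (left out, the last holds). Time passes only in rows, so rows that repeat a pose let the fingers close. It gives the time, the measured TCP pose, the force and the opening at its end, in the units of the state.
- r.sense(): the state, without advancing time (a new reading comes with each control period).
- viewer.snapshot(name): name is "side" or "top" or "wrist"; returns the picture (400x640x3 uint8, red, green, blue); there is no depth.
- viewer.calibration(name): a dict with "camera_matrix" (3x3 intrinsics, pixels), "k1" (the pictures are not rectified: a ray, as slopes to the right and down, at radius r is drawn at 1 + k1 r^2 times it, then the intrinsics apply), "rvec" (rotation vector, rad) and "tvec" (3), from world to camera coordinates, as OpenCV has them. Camera axes: x right, y down, z forward; pixel columns grow to the right and rows downward; lengths in mm; the calibration is good to about 2 mm. A picture is of the moment at which its call begins: read the wrist's pose just before it. calibration takes no time and is no camera call; for the wrist camera it gives the pose at the moment of the call.
- r.hand_in(): hands the job in, once; it reports no verdict.
The state is a dict: "time": time; "joint_pos": joint angles; "qd": joint speeds; "joint_efforts": joint torques, N m; "tool_pos": TCP position; "tcp_rot": TCP orientation; "ft_force": force on the tool from outside, world axes, zero at the start; "wrist_torque": the same for the moment, N m; "finger_gap": finger opening in mm.
Only numpy, scipy, OpenCV 4.12 (cv2) and the standard library are available. Lean on these libraries where they do the work, as an engineer would, in place of code of your own. Each camera call takes 0.05 s, during which the arm holds its last target. There are 200 camera calls.

## Task

One end of the white sample deck is taken by the blue rack and the other end is littered with four yellow plastic shards: pick up the orange scraper block and, with it and not with the fingers, wipe all the shards over the deck's front edge into the trough, and leave the scraper on the bench clear of the deck. Only after the shards are gone, slide the green rack from the middle along the deck into that cleared end, without lifting or tipping it, until it stands against the end stop, square to the deck and wholly on it. Leave the blue rack and the tip box where they are.

Things in the scene. Friction and masses are not known exactly. Their poses are not given: they have to be found in the camera images.
- deck: fixed white sample deck, trough along its front. Origin: on the bench below the deck's middle; x to the back (away from the robot), y along its length, z up. Deck surface 34 mm above the bench, from x = -70 mm (open front edge) to +80 mm, where a back rail 10 mm thick rises 15 mm above it. End stops 10 mm thick, inner faces at y = +220 and -220 mm, rise 25 mm above it.
- place_left (a point): centre, on the deck surface, of the rack place at deck y = +165 mm. It is either free (bare but for a grey pad and shards) or holds the blue rack; this varies.
- place_right (a point): the same at deck y = -165 mm; one place is free, the other holds the blue rack.
- trough (a point): centre of the trough's floor, 4 mm above the bench. The trough reaches from the deck's front edge (deck x = -70 mm) to x = -150 mm, along the deck's whole length; its front wall (6 mm thick) and end walls are 30 mm above the bench, lower than the deck surface.
- green_rack: loose green rack with nine capped tubes fixed in it, 0.3 to 0.54 kg: a block 88 mm along its x, 100 mm along its y, 45 mm high with plain upright sides, 70 mm high over the caps. Too wide to grip; it slides on the deck. Origin: centre of its underside. At the start near the middle of the deck, its axes within 0.1 rad of the deck's.
- blue_rack: loose blue rack of the same shape and size (88 x 100 x 45 mm, 70 mm over the caps), standing in one end of the deck. Origin: centre of its underside. Leave it alone.
- shard1: one of four broken pieces of yellow plastic, about 22 x 15 x 9 mm and 12 g, lying at the start on the free end of the deck. Origin: centre of its underside.
- shard2: one of four broken pieces of yellow plastic, about 22 x 15 x 9 mm and 12 g, lying at the start on the free end of the deck. Origin: centre of its underside.
- shard3: one of four broken pieces of yellow plastic, about 22 x 15 x 9 mm and 12 g, lying at the start on the free end of the deck. Origin: centre of its underside.
- shard4: one of four broken pieces of yellow plastic, about 22 x 15 x 9 mm and 12 g, lying at the start on the free end of the deck. Origin: centre of its underside.
- scraper_center (a point): centre (37 mm above its underside) of the orange scraper block with black lip, 0.13 to 0.21 kg, standing on the bench left or right of the deck. Blade 100 mm along its y, 20 mm along x (lip 16 mm), 34 mm high; above it the handle, 64 mm along y, 22 mm along x, from 34 to 74 mm above the underside: grip it across x from above. z up.
- scraper: the same scraper block; origin: centre of its underside.
- tip_box: clear box with blue lid, 85 x 120 x 62 mm, on the bench on the other side of the deck from the scraper. Origin: centre of its underside. Leave it alone.

How it is judged (in metres and radians):
On the way, in this order (a step that is already met when the one before it is completed fails the run):
1. the scraper is held and lifted off the bench (height (world z) of scraper_center above 0.05 m and contact force between the fingers and scraper above 1 N), for 0.2 s.
2. all four shards lie in the trough (x of shard1 in the frame of deck between -0.152 and -0.07 m and height (world z) of each of shard1, shard2, shard3, shard4 below 0.028 m and y of shard1 in the frame of deck between -0.223 and 0.223 m and x of shard2 in the frame of deck between -0.152 and -0.07 m and y of shard2 in the frame of deck between -0.223 and 0.223 m and x of shard3 in the frame of deck between -0.152 and -0.07 m and y of shard3 in the frame of deck between -0.223 and 0.223 m and x of shard4 in the frame of deck between -0.152 and -0.07 m and y of shard4 in the frame of deck between -0.223 and 0.223 m), for 0.2 s.
3. the green rack stands in the cleared end, against the end stop, square and wholly on the deck ((y of green_rack in the frame of deck above 0.161 m or y of green_rack in the frame of deck below -0.161 m) and x of green_rack in the frame of deck between -0.03 and 0.04 m and angle between the y axis of green_rack and the y axis of deck, either way round below 0.12 rad and height (world z) of green_rack between 0.03 and 0.04 m and angle between green_rack's own z axis and vertical below 0.08 rad), for 0.2 s.
At the end, for the whole second after the job is handed in: Green rack at rest on the deck in the end that was free: within 9 mm of the end stop, 0.12 rad of square, overhanging the front edge by no more than 4 mm; all four shards in the trough; scraper at rest on the bench, outside deck and trough (all of step 2 and all of step 3 and height (world z) of scraper_center below 0.043 m and linear speed of each of scraper, green_rack below 0.02 m/s and (x of scraper_center in the frame of deck below -0.16 m or x of scraper_center in the frame of deck above 0.095 m or y of scraper_center in the frame of deck above 0.235 m or y of scraper_center in the frame of deck below -0.235 m)); the robot touches nothing.
It fails at once if the green rack is lifted more than 15 mm or tipped by more than 0.25 rad (height (world z) of green_rack above 0.049 m or angle between green_rack's own z axis and vertical above 0.25 rad).
It fails at once if a shard is touched with the fingers (over 0.5 N) (contact force between the fingers and shard1 above 0.5 N or contact force between the fingers and shard2 above 0.5 N or contact force between the fingers and shard3 above 0.5 N or contact force between the fingers and shard4 above 0.5 N).
It fails at once if the blue rack is moved by more than 12 mm, or the tip box by more than 25 mm (distance of blue_rack from where it was at the start of the episode above 0.012 m or distance of tip_box from where it was at the start of the episode above 0.025 m).
It also fails if it takes over 67 s, if anything falls off the work surface, if the arm or the gripper's body presses on something with over 40 N, if the wrist force passes 120 N, or if a joint passes its speed limit or range.

## Working session

There is one attempt and no reset: what is moved stays moved. The work goes in short steps, Python scripts to look and compute and a tool call to move; the robot and the scene stay as the last step left them, time stands still between calls to the robot, and variables do not carry over. Pictures are saved under pics/ and viewed, about 8 in all and at most 12, crops included, and the job is handed in when it is done.

Besides the shell and the picture viewer there is one more tool, called in YAML: its name, and indented under it one key for each argument. carry_out: Moves the arm, as the interface text tells. Its arguments: {"type":"object","properties":{"commands":{"type":"array","items":{"type":"array","items":{"type":"array","items":{"type":"number"}}}},"grip_force":{"type":"number"}},"required":["commands"]}

```bash
ls; mkdir -p pics
python3 - <<'E'
from bench import r,viewer
import cv2
for n in ("top","side"):
    im=viewer.snapshot(n); cv2.imwrite(f"pics/{n}0.png",im[:,:,::-1]); print(n,viewer.calibration(n))
print(r.sense())
E
```

```text
pics
top {'camera_matrix': array([[482.47448265,   0.        , 315.56585788],
       [  0.        , 482.47448265, 194.53436865],
       [  0.        ,   0.        ,   1.        ]]), 'k1': 0.038307555150403655, 'rvec': array([ 2.17242052, -2.1471441 ,  0.12430554]), 'tvec': array([  14.09416365,  524.12044408, 1197.82167062])}
side {'camera_matrix': array([[504.49636258,   0.        , 322.46976581],
       [  0.        , 504.49636258, 201.72303424],
       [  0.        ,   0.        ,   1.        ]]), 'k1': -0.012103215278951512, 'rvec': array([ 2.01495261,  1.13798262, -0.56678412]), 'tvec': array([-276.27836131, -236.96264135, 1829.31488761])}
{'time': 0.1, 'joint_pos': array([-7.39922471e+01,  7.51306439e+00,  8.53228612e+01,  1.05658433e-03,
        8.72607142e+01, -4.89256261e+00]), 'qd': array([-0.04325386, -0.22097968, -0.10840633,  0.00200328, -0.06021553,
       -0.08929428]), 'joint_efforts': array([ 1.57746512e-03, -5.70949888e+01, -5.01944625e+01, -2.58781520e-04,
        8.06785945e-03,  7.84265922e-05]), 'tool_pos': array([ 213.95101684, -560.06820145,  249.32720023]), 'tcp_rot': array([-1.79903802e+02, -9.29361847e-03,  2.09002563e+01]), 'ft_force': array([0.1728189 , 0.55257179, 0.37603874]), 'wrist_torque': array([-0.00395102,  0.01605851, -0.01002009]), 'finger_gap': 85.53113602594655}
```

View pics/top0.png

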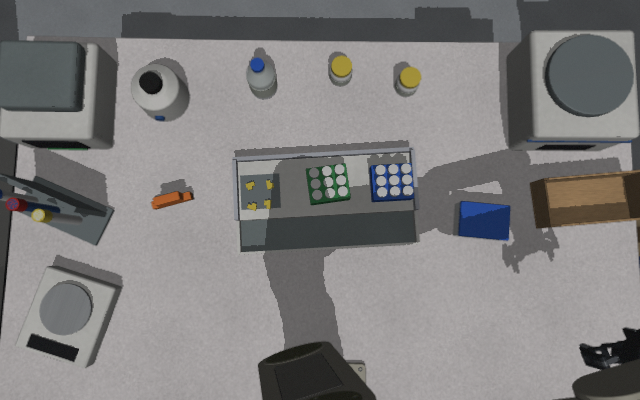

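View pics/side0.png

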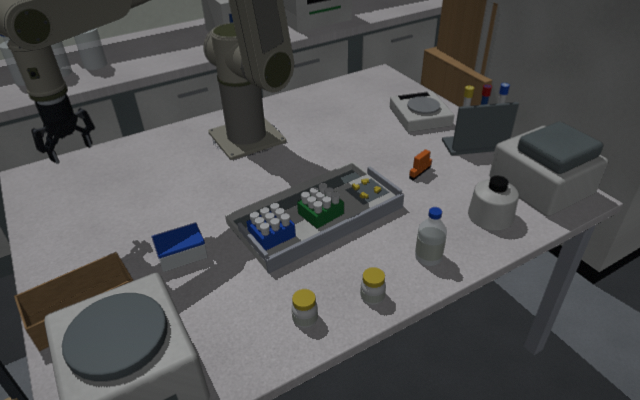

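The top view shows the free end on the left, with the shards around (258,193). The scraper is at (172,200), the green rack at (328,183), the blue rack at (392,182), and the deck spans x 237–415. I'll enlarge it to read pixels.

```bash
cat > h.py <<'E'
import numpy as np,cv2
from bench import r,viewer
def ray(n,u,v,z,c=None):
    c=c or viewer.calibration(n); K=c['camera_matrix']; k=c['k1']
    d=np.array([(u-K[0,2])/K[0,0],(v-K[1,2])/K[1,1]]); p=d.copy()
    for _ in range(20): p=d/(1+k*(p@p))
    R,_=cv2.Rodrigues(c['rvec']); w=R.T@np.array([p[0],p[1],1]); o=-R.T@np.array(c['tvec']).ravel()
    return o+w*(z-o[2])/w[2]
def proj(n,P,c=None):
    c=c or viewer.calibration(n)
    q,_=cv2.projectPoints(np.atleast_2d(np.array(P,float)),c['rvec'],c['tvec'],c['camera_matrix'],np.array([c['k1'],0,0,0.]))
    return q[:,0]
def crop(n,name,x0,y0,x1,y1,s):
    im=viewer.snapshot(n)[y0:y1,x0:x1,::-1]
    cv2.imwrite(f"pics/{name}.png",cv2.resize(im,None,fx=s,fy=s,interpolation=cv2.INTER_CUBIC))
E
python3 - <<'E'
from h import *
im=viewer.snapshot("top")[:,:,::-1]
a=cv2.resize(im[140:260,225:425],None,fx=4,fy=4,interpolation=cv2.INTER_CUBIC)
b=cv2.resize(im[180:220,140:205],None,fx=4,fy=4,interpolation=cv2.INTER_CUBIC)
b=cv2.copyMakeBorder(b,0,0,0,800-b.shape[1],cv2.BORDER_CONSTANT)
a=np.vstack([a[:435],b]); cv2.imwrite("pics/c1.png",a)
E
```

```text
(no output)
```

View pics/c1.png

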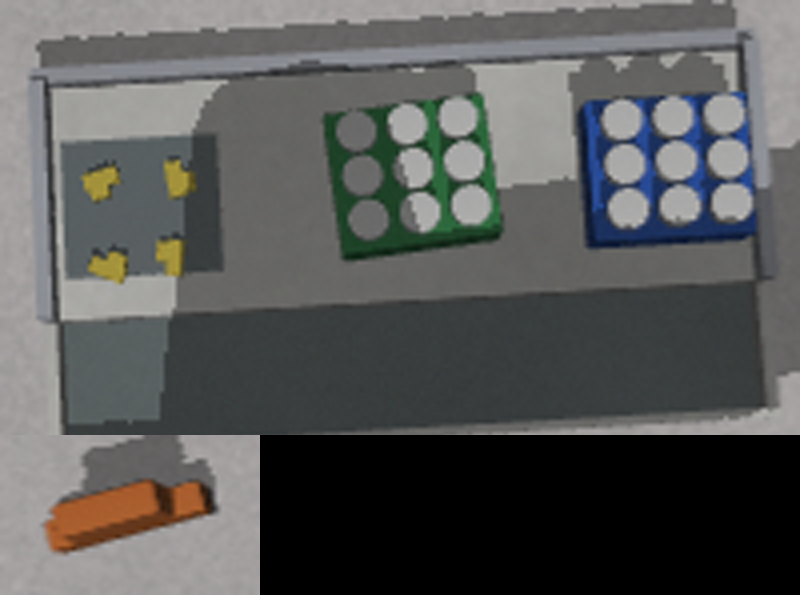

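Run:
```python
from h import *
c=viewer.calibration("top")
def P(cx,cy,z): return ray("top",225+(cx+.5)/4-.5,140+(cy+.5)/4-.5,z,c)[:2].round(1)
def Q(cx,cy,z): return ray("top",140+(cx+.5)/4-.5,180+(cy-435+.5)/4-.5,z,c)[:2].round(1)
for n,p in dict(endL_back=(32,72,59),endL_front=(39,321,59),endR_back=(757,32,59),endR_front=(774,278,59),frL=(57,321,34),frR=(758,281,34),railL=(50,86,34)).items(): print(n,P(*p))
for n,p in dict(g_bl=(324,113,79),g_br=(482,93,79),g_fr=(500,237,79),g_fl=(344,259,79),b_bl=(582,101,79),b_fl=(587,246,79),b_fr=(757,236,79)).items(): print(n,P(*p))
print("caps g",[P(*p,104) for p in [(356,131),(408,124),(459,117),(362,176),(414,168),(464,160),(368,220),(420,212),(471,205)]])
for p in [(101,181),(178,178),(108,266),(170,255)]: print("sh",P(*p,38))
for n,p in dict(h_bl=(55,508,74),h_br=(155,481,74),h_fr=(163,505,74),h_fl=(62,536,74),blr=(208,484,34),blfr=(213,511,34),bll=(45,525,34),blfl=(57,552,0)).items(): print(n,Q(*p))
```

```text
endL_back [611.4 229.2]
endL_front [455.2 219.9]
endR_back [ 642.  -225.3]
endR_front [ 487.2 -234. ]
frL [456.9 212.9]
frR [ 487.4 -229.1]
railL [607.3 221.9]
g_bl [584.   45.3]
g_br [597.6 -51.8]
g_fr [508.5 -63.2]
g_fl [493.9  31.8]
b_bl [ 593.3 -113.4]
b_fl [ 503.6 -116.3]
b_fr [ 511.  -219.8]
caps g [array([568.9,  25.3]), array([573.6,  -5.9]), array([578.2, -36.6]), array([541.6,  21.4]), array([546.9,  -9.8]), array([552. , -39.8]), array([515.1,  17.5]), array([520.3, -13.6]), array([524.9, -44.1])]
sh [545.8 187.1]
sh [548.3 138.3]
sh [491.8 181.2]
sh [499.2 142.3]
h_bl [506.  416.6]
h_br [523.3 356.6]
h_fr [508.6 351. ]
h_fl [488.9 411.4]
blr [526.7 334.6]
blfr [509.5 330.7]
bll [499.4 435.9]
blfl [485.3 439. ]
```

```bash
cat >> h.py <<'E'
from scipy.spatial.transform import Rotation as Ro
O=np.array([541,-3.2]); TH=3.85
def D(x,y):
    t=np.radians(TH); return O+np.array([x*np.cos(t)-y*np.sin(t), x*np.sin(t)+y*np.cos(t)])
def todeck(x,y):
    t=np.radians(TH); d=np.array([x,y])-O; return np.array([d[0]*np.cos(t)+d[1]*np.sin(t), -d[0]*np.sin(t)+d[1]*np.cos(t)])
def go(x,y,z,yaw):
    s=r.sense(); R=Ro.from_euler('xyz',s['tcp_rot'],degrees=True); G=Ro.from_euler('xyz',[180,0,yaw],degrees=True)
    print("t",round(s['time'],2),"at",s['tool_pos'].round(1),s['tcp_rot'].round(1),"F",s['ft_force'].round(1),"gap",round(s['finger_gap'],1))
    print(R.inv().apply(np.array([x,y,z])-s['tool_pos']).round(1),(R.inv()*G).as_rotvec(degrees=True).round(1))
E
python3 -c "
from h import *
go(506,384,200,106)"
```

```text
t 0.15 at [ 214.  -560.1  249.5] [-179.9   -0.    20.9] F [-0.3  0.4 -0.2] gap 85.7
[ 609.6 -777.8   50.6] [ -0.1  -0.1 -85.1]
```

carry_out:
  commands:
    - [[85,610,-778,30,0,0,-85],[85,610,-778,30,0,0,-85],[85,610,-778,30,0,0,-85],[85,610,-778,30,0,0,-85],[85,610,-778,30,0,0,-85]]
  grip_force: 60

```text
time: 0.78
tool_pos: [306.5, -260.2, 240.5]
tcp_rot: [180.0, -0.0, 74.9]
ft_force: [1.7, -0.9, -0.1]
finger_gap: 85.0
```

```bash
python3 -c "
from h import *
go(506,384,200,106)"
```

```text
t 0.78 at [ 306.5 -260.2  240.5] [180.   -0.   74.9] F [ 1.7 -0.9 -0.1] gap 85.0
[673.9  25.2  40.6] [  0.   -0.  -31.1]
```

carry_out:
  commands:
    - [[85,674,25,40,0,0,-31],[85,674,25,40,0,0,-31],[85,674,25,40,0,0,-31],[85,674,25,40,0,0,-31],[85,674,25,40,0,0,-31]]

```text
time: 1.4
tool_pos: [400.5, 37.5, 222.4]
tcp_rot: [179.9, 0.0, 105.6]
ft_force: [1.9, -1.5, 0.9]
finger_gap: 85.2
```

```bash
python3 -c "
from h import *
go(506,384,200,106)"
```

```text
t 1.4 at [400.5  37.5 222.4] [179.9   0.  105.6] F [ 1.9 -1.5  0.9] gap 85.2
[305.3 194.9  22.4] [ 0.1  0.  -0.4]
```

carry_out:
  commands:
    - [[85,305,195,22,0,0,0],[85,305,195,22,0,0,0],[85,305,195,22,0,0,0],[85,305,195,22,0,0,0],[85,305,195,22,0,0,0]]

```text
time: 2.02
tool_pos: [491.5, 335.8, 202.9]
tcp_rot: [-180.0, 0.0, 105.6]
ft_force: [1.4, -0.8, 0.5]
finger_gap: 84.9
```

carry_out:
  commands:
    - [[85,42,27,3,0,0,0],[85,42,27,3,0,0,0]]

```text
time: 2.28
tool_pos: [505.3, 384.1, 197.8]
tcp_rot: [-179.8, 0.0, 105.8]
ft_force: [-0.4, -0.9, -0.3]
finger_gap: 85.2
```

```bash
python3 -c "
from h import *
go(506,384,57,106)
c=viewer.calibration('wrist');print(c)
im=viewer.snapshot('wrist');cv2.imwrite('pics/w1.png',im[:,:,::-1])"
```

```text
t 2.27 at [505.3 384.1 197.8] [-179.8    0.   105.8] F [-0.4 -0.9 -0.3] gap 85.2
[ -0.2   1.1 140.8] [-0.2  0.  -0.2]
{'camera_matrix': array([[355.91628163,   0.        , 317.76075603],
       [  0.        , 355.91628163, 200.12265463],
       [  0.        ,   0.        ,   1.        ]]), 'k1': -0.01888237549654234, 'rvec': array([-2.84330297, -0.39684517, -0.04762836]), 'tvec': array([-589.72947392,  201.38711104,  392.51661897])}
```

View pics/w1.png

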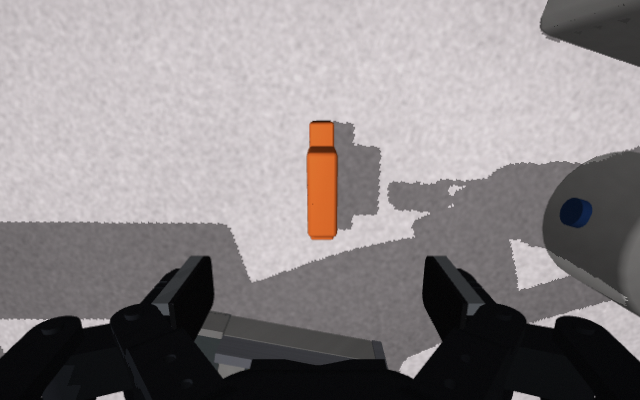

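```bash
python3 -c "
from h import *
a=ray('wrist',321.5,152,74);b=ray('wrist',323,237,74);e=ray('wrist',321,122,34)
print(a,b,e,(a+b)/2,np.degrees(np.arctan2(a[1]-b[1],a[0]-b[0])),np.linalg.norm(a-b))
m=(a+b)/2; go(m[0],m[1],57,106)"
```

```text
[497.89490486 415.27425827  74.        ] [516.38467526 354.67588367  74.        ] [492.73533815 432.74508951  34.        ] [507.13979006 384.97507097  74.        ] 106.96799111852397 63.35640941266104
t 2.33 at [505.3 382.4 198.5] [-1.798e+02  1.000e-01  1.057e+02] F [-0.2 -0.6  0.1] gap 84.9
[  2.1   2.8 141.5] [-0.2  0.1 -0.3]
```

carry_out:
  commands:
    - [[85,1,2,50,0,0,-1],[85,1,2,100,0,0,-1],[85,1,2,130,0,0,-1],[85,1,2,140,0,0,-1],[85,1,2,140,0,0,-1]]

```text
time: 2.95
tool_pos: [507.9, 382.3, 60.9]
tcp_rot: [-180.0, 0.0, 106.6]
ft_force: [-0.2, 0.1, 0.4]
finger_gap: 84.7
```

carry_out:
  commands:
    - [[0,0,0,0,0,0,0],[0,0,0,0,0,0,0],[0,0,0,0,0,0,0],[0,0,0,0,0,0,0],[0,0,0,0,0,0,0]]

```text
time: 3.58
tool_pos: [508.2, 383.3, 61.2]
tcp_rot: [179.9, -0.0, 106.6]
ft_force: [0.5, 0.5, 4.5]
finger_gap: 21.0
```

carry_out:
  commands:
    - [[0,0,0,0,0,0,0],[0,0,0,-15,0,0,0],[0,0,0,-50,0,0,0],[0,0,0,-100,0,0,0],[0,0,0,-100,0,0,0]]

```text
time: 4.2
tool_pos: [510.4, 384.7, 166.8]
tcp_rot: [179.5, -0.1, 106.6]
ft_force: [0.5, -0.5, -1.6]
finger_gap: 21.0
```

```bash
python3 -c "
from h import *
x,y=D(50,163)
go(x,y,155,93.85)"
```

```text
t 4.2 at [510.4 384.7 166.8] [ 1.795e+02 -1.000e-01  1.066e+02] F [ 0.5 -0.5 -1.6] gap 21.0
[-232.5    3.1   11.2] [ 0.5 -0.2 12.8]
```

carry_out:
  commands:
    - [[0,-232,3,0,0,0,13],[0,-232,3,0,0,0,13],[0,-232,3,0,0,0,13],[0,-232,3,0,0,0,13],[0,-232,3,0,0,0,13]]

```text
time: 4.82
tool_pos: [577.1, 158.0, 159.5]
tcp_rot: [-179.9, 0.1, 93.4]
ft_force: [0.2, 0.2, -1.9]
finger_gap: 21.5
```

```bash
python3 -c "
from h import *
x,y=D(50,163)
go(x,y,98,93.85)
im=viewer.snapshot('wrist');cv2.imwrite('pics/w2.png',im[:,:,::-1])"
```

```text
t 4.83 at [577.1 158.  159.5] [-1.799e+02  1.000e-01  9.340e+01] F [ 0.2  0.2 -1.9] gap 21.5
[ 4.7  3.2 61.5] [-0.1  0.1 -0.5]
```

View pics/w2.png

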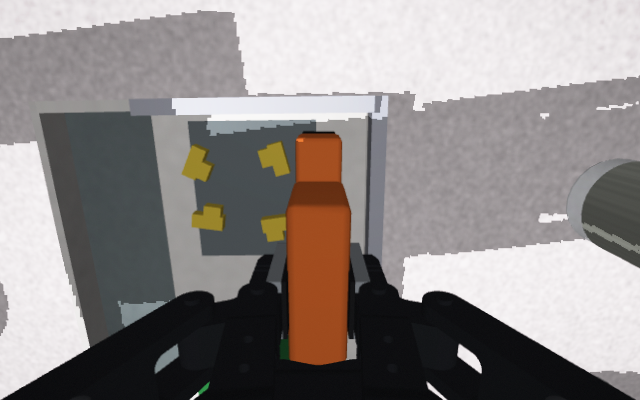

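```bash
python3 -c "
from h import *
for n,u,v,z in [('stop in',250,112,59),('stop in2',350,110,59),('rail in',368,150,49),('rail in2',366,230,49),('front',155,120,34),('front2',174,290,34),('s',285,172,39),('s',288,238,39),('far s',205,152,39),('blade end',317,136,98)]: print(n,todeck(*ray('wrist',u,v,z)[:2]).round(1))
print(todeck(*r.sense()['tool_pos'][:2]))"
```

```text
stop in [  4.7 222.1]
stop in2 [ 65.9 222.9]
rail in [ 79.  197.1]
rail in2 [ 79.4 141.2]
front [-65.7 216.6]
front2 [-67.7  86.1]
s [ 23.1 180.7]
s [ 23.8 131.5]
far s [-31.6 195. ]
blade end [ 45.9 210.9]
[ 46.49233234 160.35843134]
```

carry_out:
  commands:
    - [[0,3,4,30,0,0,0],[0,3,4,50,0,0,0],[0,3,4,60,0,0,0],[0,3,4,63,0,0,0],[0,3,4,63,0,0,0]]

```text
time: 5.5
tool_pos: [580.8, 165.0, 97.7]
tcp_rot: [180.0, -0.0, 93.6]
ft_force: [-0.0, 1.5, -1.5]
finger_gap: 21.1
```

```bash
python3 -c "
from h import *
x,y=D(-92,162)
print(todeck(*r.sense()['tool_pos'][:2]))
go(x,y,95,93.85)"
```

```text
[ 51.04995992 165.1777517 ]
t 5.5 at [580.8 165.   97.7] [180.   -0.   93.6] F [-0.   1.5 -1.5] gap 21.1
[  -3.7 -143.     2.7] [ 0.  -0.  -0.2]
```

carry_out:
  commands:
    - [[0,-3,0,2,0,0,0],[0,-3,0,2,0,0,0],[0,-3,-10,2,0,0,0],[0,-3,-20,2,0,0,0],[0,-3,-30,2,0,0,0]]

```text
time: 6.12
tool_pos: [550.1, 159.8, 95.4]
tcp_rot: [-180.0, 0.0, 93.6]
ft_force: [1.0, -0.1, -1.9]
finger_gap: 21.5
```

carry_out:
  commands:
    - [[0,0,-10,0,0,0,0],[0,0,-20,0,0,0,0],[0,0,-30,0,0,0,0],[0,0,-40,0,0,0,0],[0,0,-50,0,0,0,0]]

```text
time: 6.75
tool_pos: [500.4, 156.7, 95.4]
tcp_rot: [180.0, -0.0, 93.6]
ft_force: [0.8, 0.7, -0.7]
finger_gap: 21.3
```

```bash
python3 -c "
from h import *
x,y=D(-92,162)
print(todeck(*r.sense()['tool_pos'][:2]))
go(x,y,95,93.85)
im=viewer.snapshot('wrist');cv2.imwrite('pics/w3.png',im[:,:,::-1])"
```

```text
[-29.73374363 162.22024763]
t 6.75 at [500.4 156.7  95.4] [180.   -0.   93.6] F [ 0.8  0.7 -0.7] gap 21.3
[ -0.5 -62.3   0.4] [ 0.  -0.  -0.2]
```

View pics/w3.png

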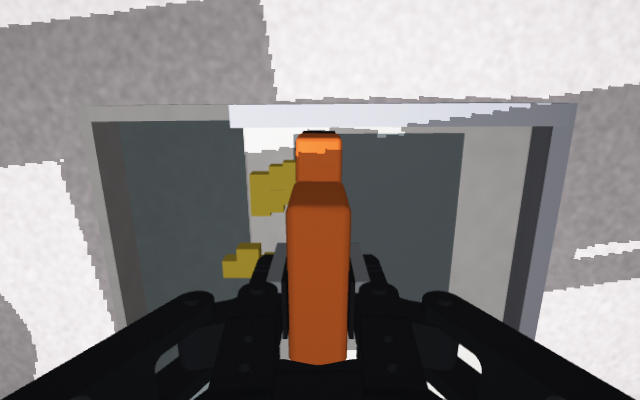

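Every visible shard is ahead of the blade (at (265,190) and (240,265)), and none shows behind it. I'll keep sweeping over the edge.

carry_out:
  commands:
    - [[0,0,-10,0,0,0,0],[0,0,-20,0,0,0,0],[0,0,-30,0,0,0,0],[0,0,-40,0,0,0,0],[0,0,-50,0,0,0,0]]

```text
time: 7.42
tool_pos: [450.4, 153.4, 95.3]
tcp_rot: [-180.0, 0.0, 93.6]
ft_force: [0.2, 0.1, -1.7]
finger_gap: 21.6
```

carry_out:
  commands:
    - [[0,0,-8,0,0,0,0],[0,0,-16,0,0,0,0],[0,0,-16,0,0,0,0],[0,0,-16,-40,0,0,0],[0,0,-16,-75,0,0,0]]

```text
time: 8.05
tool_pos: [435.2, 152.5, 171.3]
tcp_rot: [-180.0, 0.0, 93.6]
ft_force: [0.8, 0.1, -1.8]
finger_gap: 21.6
```

```bash
python3 -c "
from h import *
go(507,385,160,107)
im=viewer.snapshot('wrist');cv2.imwrite('pics/w4.png',im[:,:,::-1])"
```

```text
t 8.05 at [435.2 152.5 171.3] [-180.     0.    93.6] F [ 0.8  0.1 -1.8] gap 21.6
[227.5  86.3  11.3] [ -0.    0.  -13.4]
```

View pics/w4.png

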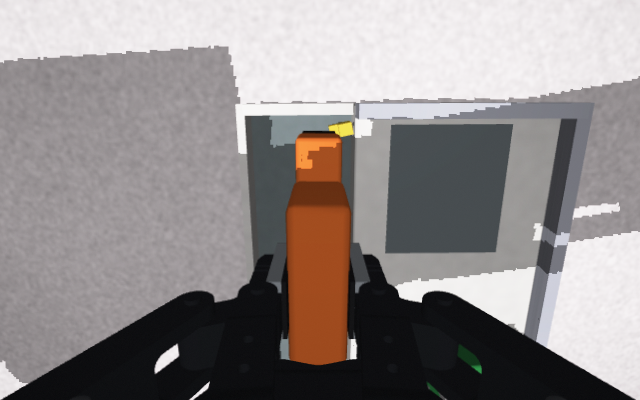

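The deck end is bare. One shard shows at (343,130), close to the deck edge. I'll move the scraper aside and check from above before setting it down.

carry_out:
  commands:
    - [[0,228,86,0,0,0,-13],[0,228,86,0,0,0,-13],[0,228,86,0,0,0,-13],[0,228,86,0,0,0,-13],[0,228,86,0,0,0,-13]]

```text
time: 8.72
tool_pos: [506.5, 388.8, 168.1]
tcp_rot: [-179.9, -0.0, 106.8]
ft_force: [-0.8, -0.4, -2.6]
finger_gap: 21.1
```

```bash
python3 -c "
from h import *
go(507,385,62,107)
im=viewer.snapshot('top')[:,:,::-1]
a=cv2.resize(im[140:260,225:425],None,fx=4,fy=4,interpolation=cv2.INTER_CUBIC)
cv2.imwrite('pics/t5.png',a)"
```

```text
t 8.72 at [506.5 388.8 168.1] [-179.9   -0.   106.8] F [-0.8 -0.4 -2.6] gap 21.1
[ -3.8  -0.4 106.1] [-0.1 -0.  -0.2]
```

View pics/t5.png

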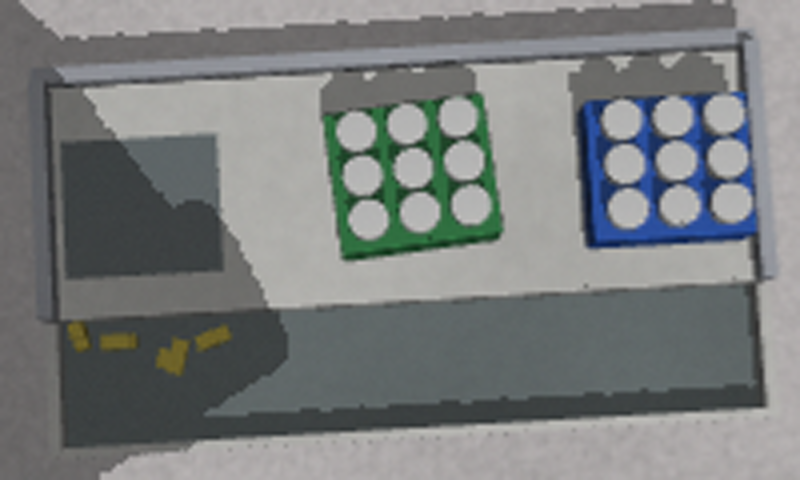

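Run:
```python
from h import *
c=viewer.calibration("top")
for n,cx,cy,z in [('edge',118,317.5,34),('a top',76,322,19),('a',78,336,19),('b top',118,334,19),('b bot',118,349,19),('c',172,356,13),('d top',209,336,19),('d',212,338,19),('d bot',214,345,19)]:
    print(n,todeck(*ray("top",225+(cx+.5)/4-.5,140+(cy+.5)/4-.5,z,c)[:2]).round(1))
```

```text
edge [-69.3 182.8]
a top [-69.6 211.5]
a [-78.6 210.6]
b top [-78.7 185.1]
b bot [-88.3 185.5]
c [-94.3 151.9]
d top [-83.2 127.2]
d [-84.6 125.4]
d bot [-89.1 124.3]
```

carry_out:
  commands:
    - [[0,-4,0,50,0,0,0],[0,-4,0,90,0,0,0],[0,-4,0,102,0,0,0],[0,-4,0,106,0,0,0],[0,-4,0,106,0,0,0]]

```text
time: 9.4
tool_pos: [509.0, 382.1, 66.4]
tcp_rot: [179.8, -0.0, 106.6]
ft_force: [0.6, 0.2, -0.9]
finger_gap: 21.2
```

carry_out:
  commands:
    - [[0,0,0,3,0,0,0],[0,0,0,5,0,0,0],[0,0,0,5,0,0,0]]

```text
time: 9.78
tool_pos: [508.7, 382.4, 61.2]
tcp_rot: [179.9, -0.0, 106.6]
ft_force: [-1.6, -0.2, 4.7]
finger_gap: 21.2
```

Bench contact (4.7 N). I'll open the fingers and rise.

carry_out:
  commands:
    - [[85,0,0,0,0,0,0],[85,0,0,0,0,0,0],[85,0,0,0,0,0,0],[85,0,0,0,0,0,0],[85,0,0,0,0,0,0]]

```text
time: 10.4
tool_pos: [507.8, 381.6, 59.3]
tcp_rot: [-180.0, 0.0, 106.6]
ft_force: [-0.2, 1.1, 0.9]
finger_gap: 84.7
```

carry_out:
  commands:
    - [[85,0,0,-20,0,0,0],[85,0,0,-60,0,0,0],[85,0,0,-110,0,0,0],[85,0,0,-140,0,0,0],[85,0,0,-140,0,0,0]]

```text
time: 11.02
tool_pos: [509.9, 383.0, 205.3]
tcp_rot: [179.5, -0.1, 106.6]
ft_force: [0.9, 0.3, 1.2]
finger_gap: 85.1
```

```bash
python3 -c "
from h import *
x,y=D(5,-83)
go(x,y,200,95)
im=viewer.snapshot('wrist');cv2.imwrite('pics/w6.png',im[:,:,::-1])"
```

```text
t 11.03 at [509.9 383.  205.3] [ 1.795e+02 -1.000e-01  1.066e+02] F [0.9 0.3 1.2] gap 85.1
[-461.   -94.1    3.4] [ 0.5 -0.2 11.6]
```

carry_out:
  commands:
    - [[50,-461,-94,0,0,0,12],[50,-461,-94,0,0,0,12],[50,-461,-94,0,0,0,12],[50,-461,-94,0,0,0,12],[50,-461,-94,0,0,0,12]]

```text
time: 11.7
tool_pos: [534.6, 68.4, 198.2]
tcp_rot: [-179.9, -0.0, 94.6]
ft_force: [1.3, 0.0, 0.3]
finger_gap: 49.7
```

```bash
python3 -c "
from h import *
x,y=D(5,-85)
go(x,y,200,94)"
```

```text
t 11.7 at [534.6  68.4 198.2] [-179.9   -0.    94.6] F [1.3 0.  0.3] gap 49.7
[-157.     4.5   -1.8] [-0.1 -0.   0.6]
```

carry_out:
  commands:
    - [[50,-157,4,0,0,0,0.6],[50,-157,4,0,0,0,0.6],[50,-157,4,0,0,0,0.6],[50,-157,4,0,0,0,0.6]]

```text
time: 12.2
tool_pos: [551.3, -88.0, 198.1]
tcp_rot: [-179.9, -0.0, 93.8]
ft_force: [0.0, 0.1, -0.5]
finger_gap: 50.0
```

```bash
python3 -c "
from h import *
x,y=D(5,-85)
go(x,y,63,94)
im=viewer.snapshot('wrist');cv2.imwrite('pics/w7.png',im[:,:,::-1])"
```

```text
t 12.2 at [551.3 -88.  198.1] [-179.9   -0.    93.8] F [ 0.   0.1 -0.5] gap 50.0
[  0.3   0.7 135.1] [-0.1 -0.  -0.2]
```

View pics/w7.png

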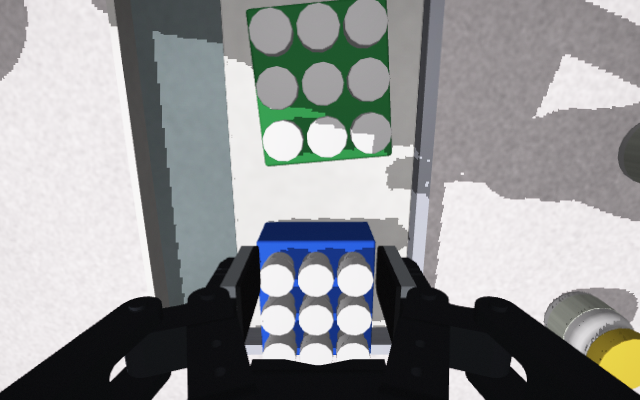

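```bash
python3 -c "
from h import *
for n,u,v,z in [('g',266,165,79),('g',391,154,79),('b',261,240,79),('b',374,240,79),('bot b',261,222,34)]: print(n,todeck(*ray('wrist',u,v,z)[:2]).round(1))
"
```

```text
g [-31.7 -58.4]
g [ 53.9 -50.6]
b [ -37.5 -113.8]
b [  45.1 -113.5]
bot b [ -44.6 -115.4]
```

carry_out:
  commands:
    - [[50,0,-2,50,0,0,0],[50,0,-2,95,0,0,0],[50,0,-2,125,0,0,0],[50,0,-2,134,0,0,0],[50,0,-2,134,0,0,0]]

```text
time: 12.88
tool_pos: [549.9, -85.0, 65.3]
tcp_rot: [-179.9, -0.0, 94.1]
ft_force: [0.4, -0.3, 0.1]
finger_gap: 50.1
```

```bash
python3 -c "
from h import *
x,y=D(5,105)
go(x,y,63,93.85);s=r.sense();print(todeck(*s['tool_pos'][:2]))"
```

```text
t 12.88 at [549.9 -85.   65.3] [-179.9   -0.    94.1] F [ 0.4 -0.3  0.1] gap 50.1
[187.2   2.3   2.3] [-0.1 -0.   0.2]
[  3.42732093 -82.23996427]
```

carry_out:
  commands:
    - [[50,8,0,0,0,0,0],[50,16,0,0,0,0,0],[50,24,0,0,0,0,0],[50,32,0,0,0,0,0],[50,40,0,0,0,0,0]]

```text
time: 13.5
tool_pos: [547.8, -45.7, 65.9]
tcp_rot: [179.9, 0.0, 94.0]
ft_force: [0.2, -4.5, 2.9]
finger_gap: 49.8
```

carry_out:
  commands:
    - [[50,8,0,0,0,0,0],[50,16,0,0,0,0,0],[50,24,0,0,0,0,0],[50,32,0,0,0,0,0],[50,40,0,0,0,0,0]]

```text
time: 14.12
tool_pos: [544.5, -5.6, 65.3]
tcp_rot: [-180.0, 0.0, 94.0]
ft_force: [0.1, -3.6, 2.7]
finger_gap: 50.3
```

```bash
python3 -c "
from h import *
x,y=D(5,105)
go(x,y,63,93.85);s=r.sense();print(todeck(*s['tool_pos'][:2]))
im=viewer.snapshot('wrist');cv2.imwrite('pics/w8.png',im[:,:,::-1])"
```

```text
t 14.12 at [544.5  -5.6  65.3] [-180.    0.   94.] F [ 0.1 -3.6  2.7] gap 50.3
[107.6   2.    2.3] [-0.   0.   0.2]
[ 3.30973053 -2.61871611]
```

View pics/w8.png

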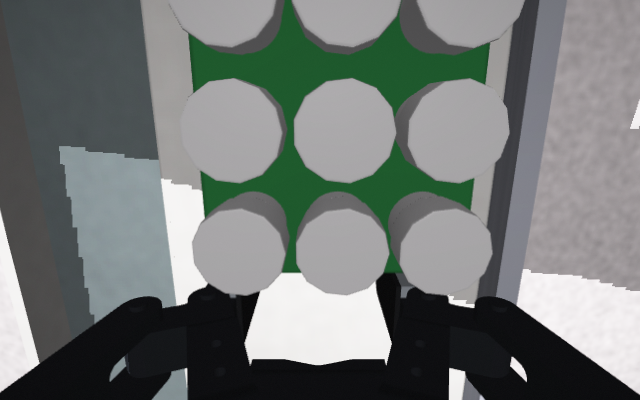

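The rack is now square to the deck and sliding flat, with both fingers on its face. I'll keep pushing.

carry_out:
  commands:
    - [[50,8,0,0,0,0,0],[50,16,0,0,0,0,0],[50,24,0,0,0,0,0],[50,32,0,0,0,0,0],[50,40,0,0,0,0,0]]

```text
time: 14.8
tool_pos: [541.5, 34.5, 65.2]
tcp_rot: [-180.0, -0.0, 94.0]
ft_force: [0.7, -2.2, -0.8]
finger_gap: 50.0
```

carry_out:
  commands:
    - [[50,8,0,0,0,0,0],[50,16,0,0,0,0,0],[50,24,0,0,0,0,0],[50,32,0,0,0,0,0],[50,40,0,0,0,0,0]]

```text
time: 15.42
tool_pos: [538.8, 74.3, 65.2]
tcp_rot: [-180.0, -0.0, 94.0]
ft_force: [0.2, -1.5, -0.6]
finger_gap: 50.0
```

carry_out:
  commands:
    - [[50,5,0,0,0,0,0],[50,10,0,0,0,0,0],[50,15,0,0,0,0,0],[50,20,0,0,0,0,0],[50,20,0,0,0,0,0]]

```text
time: 16.05
tool_pos: [537.6, 94.2, 65.5]
tcp_rot: [180.0, -0.0, 94.0]
ft_force: [-0.0, 0.2, -1.0]
finger_gap: 49.9
```

```bash
python3 -c "
from h import *
x,y=D(5,109)
go(x,y,63,93.85);s=r.sense();print(todeck(*s['tool_pos'][:2]))"
```

```text
t 16.05 at [537.6  94.2  65.5] [180.  -0.  94.] F [-0.   0.2 -1. ] gap 49.9
[11.6  1.9  2.5] [ 0.  -0.   0.2]
[ 3.15095023 97.36865755]
```

carry_out:
  commands:
    - [[50,2,0,0,0,0,0],[50,4,0,0,0,0,0],[50,6,0,0,0,0,0],[50,8,0,0,0,0,0],[50,8,0,0,0,0,0]]

```text
time: 16.68
tool_pos: [537.1, 101.9, 65.5]
tcp_rot: [180.0, -0.0, 94.0]
ft_force: [0.9, -1.6, 1.4]
finger_gap: 50.1
```

carry_out:
  commands:
    - [[50,1,0,0,0,0,0],[50,2,0,0,0,0,0],[50,3,0,0,0,0,0],[50,3,0,0,0,0,0]]

```text
time: 17.18
tool_pos: [536.9, 104.7, 65.5]
tcp_rot: [180.0, -0.0, 94.0]
ft_force: [0.5, -2.6, 1.3]
finger_gap: 50.0
```

carry_out:
  commands:
    - [[50,1,0,0,0,0,0],[50,2,0,0,0,0,0],[50,3,0,0,0,0,0],[50,3,0,0,0,0,0]]

```text
time: 17.68
tool_pos: [536.9, 105.2, 65.5]
tcp_rot: [180.0, 0.2, 94.0]
ft_force: [0.1, -15.0, 3.9]
finger_gap: 50.2
```

```bash
python3 -c "
from h import *
x,y=D(5,109)
go(x,y,63,93.85)
im=viewer.snapshot('top')[:,:,::-1]
a=cv2.resize(im[140:260,225:425],None,fx=4,fy=4,interpolation=cv2.INTER_CUBIC)
cv2.imwrite('pics/t9.png',a)"
```

```text
t 17.68 at [536.9 105.2  65.5] [180.    0.2  94. ] F [  0.1 -15.    3.9] gap 50.2
[0.6 1.8 2.5] [0.  0.2 0.1]
```

View pics/t9.png

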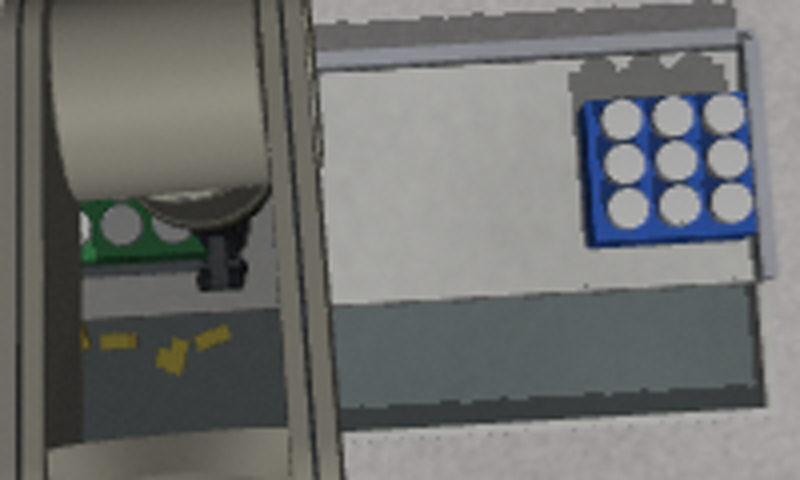

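The arm stalled at 15 N, so the rack is against the stop. I'll back off, rise, and move clear for a look.

carry_out:
  commands:
    - [[50,-5,0,0,0,0,0],[50,-15,0,0,0,0,0],[50,-40,0,0,0,0,0],[50,-60,0,-40,0,0,0],[50,-60,0,-100,0,0,0]]

```text
time: 18.35
tool_pos: [538.7, 46.4, 163.8]
tcp_rot: [-179.7, -0.0, 93.9]
ft_force: [0.5, -0.1, 0.2]
finger_gap: 50.2
```

carry_out:
  commands:
    - [[50,-60,0,-40,0,0,0],[50,-120,0,-60,0,0,0],[50,-180,0,-60,0,0,0],[50,-240,0,-60,0,0,0],[50,-300,0,-60,0,0,0]]

```text
time: 18.98
tool_pos: [561.5, -251.4, 225.4]
tcp_rot: [180.0, -0.0, 94.0]
ft_force: [1.4, 0.2, -0.1]
finger_gap: 50.1
```

```bash
python3 -c "
from h import *
im=viewer.snapshot('top')[:,:,::-1]
a=cv2.resize(im[140:260,140:340],None,fx=4,fy=4,interpolation=cv2.INTER_CUBIC)
cv2.imwrite('pics/t10.png',a);print(r.sense()['tool_pos'],r.sense()['qd'].round(1))"
```

```text
[ 560.4311735  -258.98839134  224.84799763] [ 3.5 -2.1  3.1 -0.  -0.4  7.3]
```

View pics/t10.png

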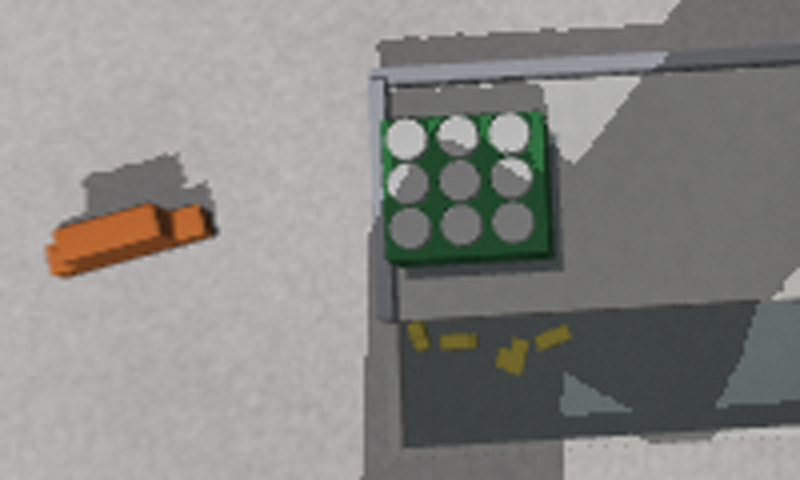

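```bash
python3 -c "
from h import *
P=lambda cx,cy,z: todeck(*ray('top',140+(cx+.5)/4-.5,140+(cy+.5)/4-.5,z)[:2])
a,b,c=P(407,138,104),P(460,180,104),P(510,132,104)
print(b,a-c); g=P(460,180,104)
if g[1]>161 and -25<g[0]<36: r.hand_in(); print('handed in')"
```

```text
[  7.92541822 169.49530051] [-0.23276751 61.91928968]
the job is handed in; nothing more can be done
handed in
```

The job is done and handed in at about 19 s of the 67 s allowed. No verdict is reported, so what follows comes from my own checks.

- **Shards:** I gripped the scraper and wiped all four over the front edge in one pass. The last top view shows all four in the trough.
- **Scraper:** It stands on the bench where I first picked it up, at about deck y = +385 mm, well clear of the deck.
- **Green rack:** I pushed it with the half-open fingers until the push stalled at 15 N against the end stop. The last picture puts it at deck x ≈ 8 mm, y ≈ 169.5 mm, within about 0.3° of square.
- **Blue rack and tip box:** I never touched the tip box. The blue rack looked unmoved in the picture taken at the end of the push; I did not measure either again after that.

No check failed or disagreed beyond the camera's 2–3 mm accuracy. One shard lies close under the deck edge at about x = -79 mm, but it is inside the trough.

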